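# Lid an ash crucible and hold it poised over the balance pan

### The job

The porcelain ash crucible is weighed together with its lid: gently set the lid on the crucible where it stands on the bench, fully down and level, and let go of it. Then grip the crucible by its body, carry it upright, lid on, clear of the vials and over the draught ring, and hold it still about a centimetre above the middle of the balance pan. The balance is still finding its zero, so never touch the pan or any other part of it, leave the vials and the wash bottle as they stand, and finish while still holding the crucible there, not put down.

Things in the scene. Friction and masses are not known exactly. Their poses are not given: they have to be found in the camera images.
- crucible: Open, empty white porcelain crucible, a straight upright cylinder, mouth up: 50 mm outside diameter, 44 mm high, walls 3 mm (mouth 44 mm wide, inner floor 4 mm up; the lowest 4 mm of the outside are chamfered by 3 mm). Loose, about 80 g, standing on the worktop. Origin: centre of the underside; z up along its axis.
- crucible_lid: White porcelain lid, lying knob up on the worktop, loose, about 30 g. From below: a tapered plug 7 mm deep (33 mm diameter at its foot, 40.6 mm at its top) that enters the crucible's mouth; a 49 mm flange, flat underside 7 mm up, top 12.5 mm up; a knob 14 mm across, 12.5 to 29 mm up. Origin: centre of the plug's foot; z up. Seated, the origin is 37 mm above the crucible's.
- balance: Precision balance, white and grey housing 290 x 200 mm, 66 mm high, fixed; sloping key panel at its front (its -x), round pan behind, centred 45 mm along its +x. Round the pan stands a clear draught ring, 178 mm outside and 172 mm inside diameter, its rim 109 mm above the bench. Origin: centre of the underside on the bench; z up.
- balance_pan: Round steel weighing pan of 120 mm diameter with an engraved ring of 69 mm diameter about its middle. It rests on a stiff spring (4 N per mm). Origin: centre of its top face, 80 mm above the bench, 29 mm below the rim of the draught ring; z up.
- vial_green: Standing sample vial with green cap, 32 mm diameter, 72 mm high, loose; to be left alone. Origin: centre of the underside.
- vial_blue: Standing sample vial with blue cap, 32 mm diameter, 72 mm high, loose; to be left alone. Origin: centre of the underside.
- vial_red: Standing sample vial with red cap, 32 mm diameter, 72 mm high, loose; to be left alone. Origin: centre of the underside.
- wash_bottle: White plastic wash bottle with blue cap and bent spout, about 67 x 80 mm, 192 mm high, loose; to be left alone. Origin: centre of the underside.
Things that resemble listed ones, but are neither listed nor needed, are in the scene too. Leave any yellow look-alike of the crucible alone.

How it is judged:
By the outcome, as a careful person would: the job done as asked, in the order asked, and still so for the second after the job is handed in, while the arm keeps its last pose, push and grip.
It also fails if it takes over 64 s, if anything falls off the work surface, if the arm or the gripper's body presses on something with over 40 N, if the wrist force passes 120 N, or if a joint passes its speed limit or range.

### The arm

A 6-joint arm with a two-finger parallel gripper is mounted at the origin on a cart in front of the work surface, level with it; the furniture and walls round the work are solid. World frame = base frame: x ahead of the robot, y to its left, z up, the work surface at z = 0. Lengths are in m, angles in degrees, forces in N, time in s.
With the tool pointing down it reaches from about 0.3 to 0.85 m from the base axis. Payload 4.2 kg.
Tool frame: the origin (TCP) lies between the finger pads; the fingertips stand 8 mm ahead of it and the grasp point (between the pads) lies 11 mm behind it (r.finger_overhang is the distance from the TCP to the fingertips, in m); z points along the fingers, y is the direction in which the jaws open and shut (so a half turn about z gives the same grasp; the last joint's range is limited). The gripper opens to 91 mm and grips with 3 to 60 N. Pads are 32 mm wide; open, the fingers measure 118 mm over their backs; the gripper's body (76 mm by 178 mm) begins 60 mm behind the grasp point.
Start: joints at [-65.203, 18.312, 89.639, -0, 72.044, -1.146], TCP at [0.252, -0.517, 0.222] pointing down, gripper open.
Joint ranges: [-177.97, 177.97], [-48.28, 115.42], [12.27, 149.76], [-77.06, 257.06], [2.81, 150.46], [-146.56, 146.56]. Speed limits (degrees/s): [147.25, 147.25, 180, 180, 180, 180].

### API

Orientations are given as [roll, pitch, yaw] about the fixed x, y, z axes, in that order (R = Rz(yaw) Ry(pitch) Rx(roll)).
In Python, from rig import r gives the robot as it stands. Calls block until the motion is done:
- r.goto(position, orientation): joint-space move of the TCP to a pose.
- r.move_l(position, ori=None, vel=0.15): straight line of the TCP; ori=None keeps the orientation; vel is the mean speed in m/s.
- r.move_joints(angles): joint-space move.
- r.move_gripper(opening, grasp_force=None): finger opening in m; grasp_force is the grip in N (None keeps the last); returns when the fingers have stopped.
- r.dwell(seconds).
- r.inverse_kinematics(position, orientation): joint angles nearest the present ones, or None.
- r.grab_frame(name): name is "side" or "top" or "wrist"; returns the picture (480x640x3 uint8, blue, green, red); there is no depth.
- r.camera_params(name): a dict with "K" (3x3 intrinsics, pixels), "extrinsics" (4x4, takes a point from camera to world coordinates). Camera axes: x right, y up, looking along -z (the intrinsics and any distortion apply to the point x, -y, -z); pixel columns grow to the right and rows downward; lengths in m; the calibration is good to about 2 mm. A picture is of the moment at which its call begins: read the wrist's pose just before it. camera_params takes no time and is no camera call; for the wrist camera it gives the pose at the moment of the call.
A pose or a line that the arm cannot do raises r.PlanningError and nothing moves.
- r.close_job(): hands the job in, once; it reports no verdict.
Readings, each from a call of its own:
- r.current_clock(): time.
- r.current_q(): joint angles.
- r.current_dq(): joint speeds.
- r.current_effort(): joint torques, N m.
- r.current_position(): TCP position.
- r.current_eef_rot(): TCP orientation.
- r.current_wrist_force(): force on the tool from outside, world axes, zero at the start.
- r.current_moment(): the same for the moment, N m.
- r.current_gripper_width(): finger opening in m.
Only numpy, scipy, OpenCV 4.12 (cv2) and the standard library are available. Lean on these libraries where they do the work, as an engineer would, in place of code of your own. Each camera call takes 0.05 s, during which the arm holds its last target. There are 200 camera calls.

## Working session

There is one attempt and no reset: what is moved stays moved. The work goes in short steps, each a Python script; the robot and the scene stay as the last script left them, time stands still between calls to the robot, and variables do not carry over. Pictures are saved under pics/ and viewed, on a budget of 10 in all, crops included, one or two more only if the job needs it, and the job is handed in when it is done.

```bash
mkdir -p pics; ls; python3 - <<'E'
from rig import r
import cv2
for n in("top","side"):
    cv2.imwrite(f"pics/{n}0.png",r.grab_frame(n)); p=r.camera_params(n); print(n,p)
print(r.current_clock())
E
```

```text
pics
top {'K': array([[484.67281913,   0.        , 318.6979737 ],
       [  0.        , 484.67281913, 232.58311343],
       [  0.        ,   0.        ,   1.        ]]), 'extrinsics': array([[-0.00465878,  0.99408676, -0.10848875,  0.46559684],
       [-0.99981991, -0.00263463,  0.01879356, -0.06324208],
       [ 0.0183966 ,  0.10855677,  0.99392001,  1.06493163],
       [ 0.        ,  0.        ,  0.        ,  1.        ]])}
side {'K': array([[468.68704731,   0.        , 327.56024629],
       [  0.        , 468.68704731, 245.79524201],
       [  0.        ,   0.        ,   1.        ]]), 'extrinsics': array([[-0.9208389 ,  0.21171716, -0.32746231,  0.27995462],
       [-0.3892182 , -0.55021977,  0.73876072,  0.53611425],
       [-0.02376791,  0.8077339 ,  0.58906794,  0.6021657 ],
       [ 0.        ,  0.        ,  0.        ,  1.        ]])}
0.1
```

View pics/top0.png

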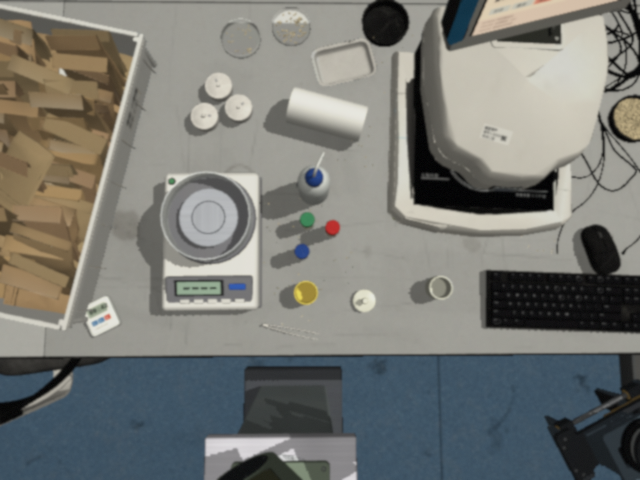

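View pics/side0.png

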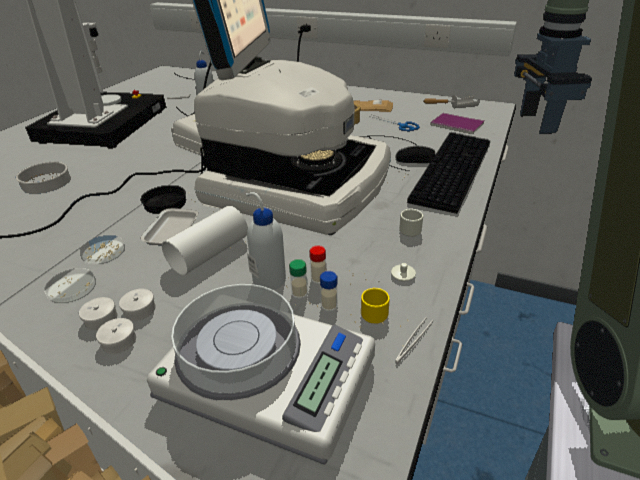

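Candidates, by top-view pixel:
- **Crucible:** the white open cup at (440,287). The yellow cup at (306,293) is the decoy.
- **Lid:** the white knobbed disc at (364,300). The three larger knobbed discs at (219,86), (204,117) and (238,107) are look-alikes.
- **Pan centre:** about (208,216).

By the description I choose (440,287) and (364,300), and will check them in a crop.

```bash
cat > h.py <<'E'
from rig import r
import cv2, numpy as np
def cast(p,uv,z):
    K,E=p["K"],p["extrinsics"]
    d=np.linalg.solve(K,[uv[0],uv[1],1.]); d=E[:3,:3]@(d*[1,-1,-1]); o=E[:3,3]
    return o+d*(z-o[2])/d[2]
def proj(p,X):
    K,E=p["K"],p["extrinsics"]
    c=E[:3,:3].T@(np.array(X)-E[:3,3]); c=K@(c*[1,-1,-1]); return c[:2]/c[2]
E
python3 - <<'E'
from h import *
im=cv2.imread("pics/top0.png"); p=r.camera_params("top")
for n,uv,z in(("crucible",(440,286),.044),("lid",(364,300),.0125),("pan",(208,216),.08),("yellow",(306,293),.044),("g",(307,219),.072),("b",(302,252),.072),("r",(332,228),.072),("bottle",(313,178),.19),("bal TL",(166,175),.066),("bal BL",(164,308),.066)):
    print(n,cast(p,uv,z).round(4))
print(r.current_eef_rot(), r.current_position())
E0=r.camera_params("wrist"); print(E0["K"],E0["extrinsics"].round(3))
cv2.imwrite("pics/crop1.png",cv2.resize(im[255:335,280:480],None,fx=4,fy=4,interpolation=cv2.INTER_CUBIC))
for z in(.2,.3): print(r.inverse_kinematics([.3,-.1,z],r.current_eef_rot()))
E
```

```text
crucible [ 0.4633 -0.3373  0.044 ]
lid [ 0.434  -0.1801  0.0125]
pan [0.6078 0.1442 0.08  ]
yellow [ 0.4501 -0.0554  0.044 ]
g [ 0.6023 -0.058   0.072 ]
b [ 0.534  -0.0476  0.072 ]
r [ 0.5834 -0.1095  0.072 ]
bottle [ 0.6621 -0.0698  0.19  ]
bal TL [0.6965 0.2363 0.066 ]
bal BL [0.4217 0.2322 0.066 ]
[-1.79911682e+02 -2.74605571e-03  2.59420712e+01] [ 0.25136757 -0.51666087  0.22123044]
[[343.43999366   0.         317.2215312 ]
 [  0.         343.43999366 243.81505317]
 [  0.           0.           1.        ]] [[ 0.438  0.86   0.261  0.325]
 [-0.899  0.42   0.125 -0.481]
 [-0.002 -0.289  0.957  0.385]
 [ 0.     0.     0.     1.   ]]
[-2.05841089e+01 -4.75876619e+00  1.20279157e+02  6.95067687e-02
  6.45418279e+01  4.34439061e+01]
[-2.05841089e+01 -8.73209614e+00  1.08781514e+02  6.37232432e-02
  8.00127904e+01  4.34627323e+01]
```

View pics/crop1.png

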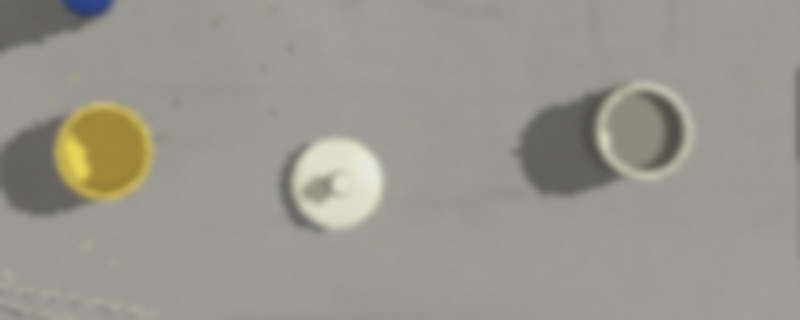

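The crop confirms it. The lid with a small knob has its flange centre at about (364.4,300.8), the open white crucible's rim centre is at about (440.8,287.8), and the yellow cup is the decoy. Next I hover over each for a closer wrist view.

```bash
python3 - <<'E'
from h import *
import pickle
P={}
for n,xy in(("cru",(.462,-.338)),("lid",(.432,-.181))):
    r.goto([*xy,.20],[180,0,0]); r.dwell(.3)
    p=r.camera_params("wrist"); im=r.grab_frame("wrist"); cv2.imwrite(f"pics/w_{n}.png",im); P[n]=p
    print(n,r.current_position(),proj(p,[*xy,.044]),proj(p,[*xy,.0125]),r.current_clock())
pickle.dump(P,open("wp.pkl","wb"))
cv2.imwrite("pics/w2.png",np.hstack([cv2.resize(cv2.imread(f"pics/w_{n}.png"),(400,300)) for n in P]))
E
```

```text
cru [ 0.4616058  -0.3386036   0.20005174] [315.93795259 228.46971216] [316.03717212 221.07254495] 1.525
lid [ 0.4322076  -0.18185678  0.19978771] [315.62176246 229.3266068 ] [315.74992844 221.84869327] 2.5583
```

View pics/w2.png

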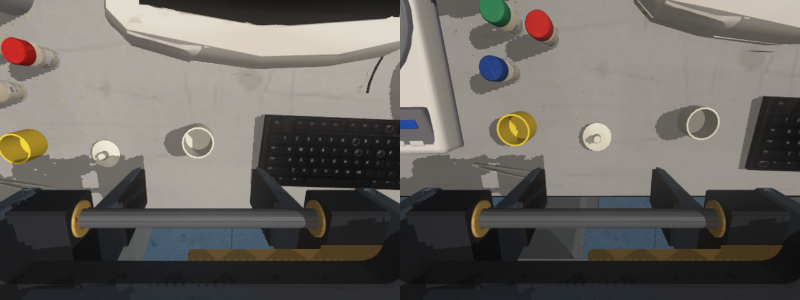

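Both are in view: the crucible at about (316,226) in its full-size frame and the lid at about (314,219) in its own. I'll measure them with masks and ellipse fits.

```bash
python3 - <<'E'
from h import *
import pickle
P=pickle.load(open("wp.pkl","rb")); T=r.camera_params("top")
def ell(im,c,R):
    x,y=map(int,c); s=im[y-R:y+R,x-R:x+R]
    s=cv2.resize(s,None,fx=4,fy=4,interpolation=cv2.INTER_CUBIC)
    g=cv2.cvtColor(s,cv2.COLOR_BGR2GRAY)
    out=[]
    for th in(185,200,210):
        m=(g>th).astype(np.uint8)
        cs=[k for k in cv2.findContours(m,cv2.RETR_EXTERNAL,cv2.CHAIN_APPROX_NONE)[0] if len(k)>60]
        if not cs: continue
        k=max(cs,key=lambda k:cv2.contourArea(cv2.convexHull(k))); h=cv2.convexHull(k)
        e=cv2.fitEllipse(k[:,0]); e2=cv2.fitEllipse(h[:,0])
        out.append((th,np.array(e2[0])/4-.375+[x-R,y-R],np.array(e2[1])/4))
    return out
top=cv2.imread("pics/top0.png")
for n,im,p,c,R,z in(("lid top",top,T,(364,300),20,.0125),("cru top",top,T,(441,288),20,.044),
  ("lid w",cv2.imread("pics/w_lid.png"),P["lid"],(314,219),34,.0125),("lid w(from cru)",cv2.imread("pics/w_cru.png"),P["cru"],(168,245),34,.0125),
  ("cru w",cv2.imread("pics/w_cru.png"),P["cru"],(316,226),34,.044),("cru w(lid)",cv2.imread("pics/w_lid.png"),P["lid"],(483,197),34,.044)):
    for th,c2,ax in ell(im,c,R): print(n,th,c2.round(1),ax.round(1),cast(p,c2,z).round(4))
t=r.current_position();print(proj(r.camera_params("wrist"),t))
E
```

```text
lid top 185 [364.3 300.1] [21.9 22.4] [ 0.4337 -0.1808  0.0125]
lid top 200 [364.3 300.1] [20.9 21.2] [ 0.4337 -0.1808  0.0125]
lid top 210 [364.4 300. ] [19.9 20.2] [ 0.4341 -0.1811  0.0125]
lid w 185 [315.1 218.5] [44.4 45.1] [ 0.4355 -0.1803  0.0125]
lid w 200 [315.2 218.5] [43.6 44.2] [ 0.4356 -0.1804  0.0125]
lid w 210 [321.  209.7] [21.2 40.1] [ 0.4449 -0.1865  0.0125]
lid w(from cru) 185 [169.2 244.2] [39.5 45.6] [ 0.4368 -0.1809  0.0125]
lid w(from cru) 200 [169.2 244.4] [39.3 45.2] [ 0.4365 -0.1809  0.0125]
lid w(from cru) 210 [169.2 244.3] [38.9 44.8] [ 0.4366 -0.1809  0.0125]
cru w 185 [316.5 228.2] [50.3 51.5] [ 0.4623 -0.3386  0.044 ]
cru w 200 [316.5 228.1] [49.7 51. ] [ 0.4624 -0.3385  0.044 ]
cru w 210 [316.5 228.1] [49.2 50.7] [ 0.4624 -0.3385  0.044 ]
cru w(lid) 185 [484.7 197.3] [48.5 56.1] [ 0.4628 -0.3391  0.044 ]
cru w(lid) 200 [484.6 197.2] [47.6 55.4] [ 0.4629 -0.339   0.044 ]
cru w(lid) 210 [490.3 189.5] [35.  39.8] [ 0.47   -0.3432  0.044 ]
[316.367641   302.44992677]
```

```bash
python3 - <<'E'
from h import *
L=[.4353,-.1804]; O=[180,0,0]
r.move_gripper(.05,8); 
r.move_l([*L,.06],O,.12); r.move_l([*L,.0235],O,.05); r.dwell(.2)
f0=r.current_wrist_force(); print(r.current_position(),f0)
r.move_gripper(0.,8); print(r.current_gripper_width())
r.move_l([*L,.12],O,.1); r.dwell(.4)
print(r.current_gripper_width(),r.current_position(),r.current_wrist_force()-f0,r.current_clock())
s=r.grab_frame("side"); w=r.grab_frame("wrist"); p=r.camera_params("side")
u,v=proj(p,[*L,.11]).astype(int); print(u,v)
c=cv2.resize(s[v-60:v+60,u-80:u+80],(400,300),interpolation=cv2.INTER_CUBIC)
cv2.imwrite("pics/g1.png",np.hstack([c,cv2.resize(w,(400,300))]))
E
```

```text
[ 0.43552148 -0.18049769  0.02379586] [ 0.01868289  0.19026758 -0.65785524]
0.012736177617122956
0.013325427781734726 [ 0.43525953 -0.18036523  0.11981873] [-0.10031476 -0.31481354 -0.13167313] 7.9
407 229
```

View pics/g1.png

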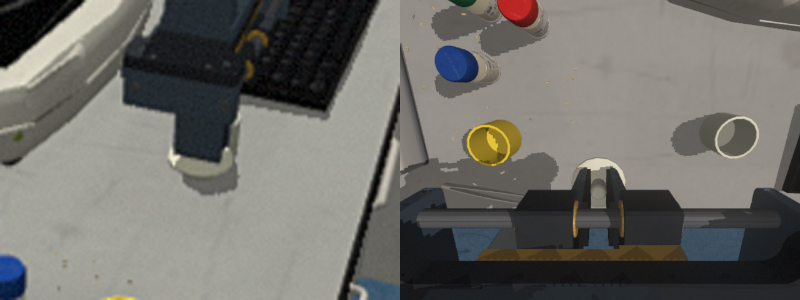

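The lid is held by its knob (width 13.3 mm) and roughly level. Next I carry it to the crucible and lower it, watching the force.

```bash
python3 - <<'E'
from h import *
C=[.4622,-.3386]; O=[180,0,0]
r.move_l([*C,.12],O,.15); r.move_l([*C,.072],O,.06); r.dwell(.3)
f0=r.current_wrist_force()
z=.070
while z>.0575:
    r.move_l([*C,z],O,.03); r.dwell(.1); f=r.current_wrist_force()-f0
    print(round(z,4),r.current_position()[2].round(4),f.round(2))
    if f[2]>2: break
    z-=.001
print(r.current_clock(),r.current_gripper_width(),r.current_moment())
s=r.grab_frame("side"); w=r.grab_frame("wrist"); p=r.camera_params("side")
u,v=proj(p,[*C,.04]).astype(int)
c=cv2.resize(s[v-45:v+45,u-60:u+60],(400,300),interpolation=cv2.INTER_CUBIC)
w=cv2.resize(w[180:360,200:440],(400,300))
cv2.imwrite("pics/g2.png",np.hstack([c,w]))
E
```

```text
0.07 0.0699 [ 0.45 -0.77 -0.61]
0.069 0.069 [ 0.56 -0.77 -0.55]
0.068 0.068 [ 0.7   0.17 -0.3 ]
0.067 0.067 [-0.59 -1.03 -0.75]
0.066 0.066 [ 0.51 -1.37  0.55]
0.065 0.065 [ 0.31 -1.02 -0.47]
0.064 0.064 [ 0.05 -1.28 -0.37]
0.063 0.063 [ 0.1  -0.28 -0.14]
0.062 0.062 [ 0.65 -0.45 -0.21]
0.061 0.061 [ 0.64 -0.74  0.35]
0.06 0.0604 [-0.54 -0.14  4.43]
14.3167 0.013376280798767936 [ 0.10448149  0.13319405 -0.00440522]
```

View pics/g2.png

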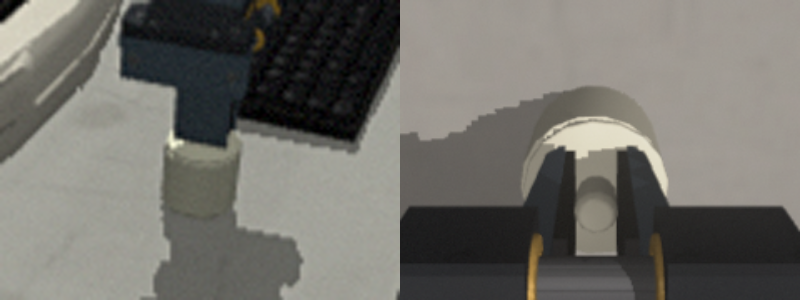

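Contact came at TCP z = 0.0604, against 0.0605 expected for a full seat, and both views show the lid in the mouth. I'll release, rise and check.

```bash
python3 - <<'E'
from h import *
C=[.4622,-.3386]; O=[180,0,0]
r.move_gripper(.03); r.move_l([*C,.11],O,.08); r.goto([*C,.20],O); r.move_gripper(.091); r.dwell(.2)
s=r.grab_frame("side"); p=r.camera_params("wrist"); w=r.grab_frame("wrist"); ps=r.camera_params("side")
cv2.imwrite("pics/w3.png",w)
u,v=proj(ps,[*C,.05]).astype(int)
c=cv2.resize(s[v-30:v+30,u-40:u+40],(400,300),interpolation=cv2.INTER_CUBIC)
a,b=proj(p,[*C,.05]).astype(int)
k=cv2.resize(w[b-45:b+45,a-60:a+60],(400,300),interpolation=cv2.INTER_CUBIC)
cv2.imwrite("pics/g3.png",np.hstack([c,k]))
x0,y0=a-60,b-45; g=cv2.cvtColor(w[b-45:b+45,a-60:a+60],cv2.COLOR_BGR2GRAY)
for th in(185,200,210):
    m=(g>th).astype(np.uint8); q=max(cv2.findContours(m,0,1)[0],key=cv2.contourArea)
    e=cv2.fitEllipse(cv2.convexHull(q)); print(th,np.array(e[0])+[x0,y0],e[1],cast(p,np.array(e[0])+[x0,y0],.0495))
print(x0,y0,r.current_clock())
E
```

```text
185 [317.40281296 229.26483536] (50.02356719970703, 51.2140998840332) [ 0.46332437 -0.33926139  0.0495    ]
200 [317.44073486 229.34436417] (49.233741760253906, 50.38898849487305) [ 0.46324691 -0.3392973   0.0495    ]
210 [317.64032745 229.56158066] (48.68986129760742, 49.433040618896484) [ 0.46303536 -0.33948613  0.0495    ]
256 185 17.4333
```

View pics/g3.png

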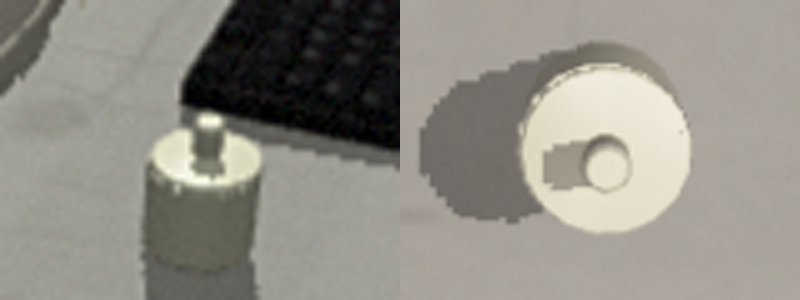

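The lid sits flush and centred, with a concentric flange in the wrist view and level in the side view. Now I grip the body, lift, and take a pan view on the way.

```bash
python3 - <<'E'
from h import *
import pickle
C=[.4628,-.339]; O=[180,0,0]
r.move_l([*C,.10],O,.15); r.move_l([*C,.0125],O,.07); r.dwell(.2)
f0=r.current_wrist_force(); print(r.current_position(),f0)
r.move_gripper(.02,25); print("w",r.current_gripper_width())
r.move_l([*C,.03],O,.04); r.move_l([*C,.19],O,.12); r.dwell(.3)
print("w",r.current_gripper_width(),(r.current_wrist_force()-f0).round(2))
r.move_l([.45,0,.19],O,.15); r.move_l([.50,.144,.19],O,.15); r.dwell(.3)
p=r.camera_params("wrist"); w=r.grab_frame("wrist"); s=r.grab_frame("side"); t=r.grab_frame("top")
pickle.dump((p,r.current_position()),open("pp.pkl","wb"))
for n,i in(("w4",w),("s4",s),("t4",t)): cv2.imwrite(f"pics/{n}.png",i)
cv2.imwrite("pics/g4.png",np.hstack([cv2.resize(s[100:460,120:600],(400,300)),cv2.resize(w,(400,300))]))
print(r.current_position(),r.current_gripper_width(),r.current_clock(),proj(p,[.608,.144,.08]),proj(r.camera_params("side"),[.608,.144,.08]))
E
```

```text
[ 0.46294689 -0.33913147  0.01284368] [-0.6470586  -0.20336659 -0.03990003]
w 0.05015565621375091
w 0.04987993465579194 [ 0.51  0.24 -1.2 ]
[0.49999698 0.14381248 0.19006251] 0.05003024855891855 26.95 [316.01348878 103.09432209] [236.41024045 336.62662147]
```

View pics/g4.png

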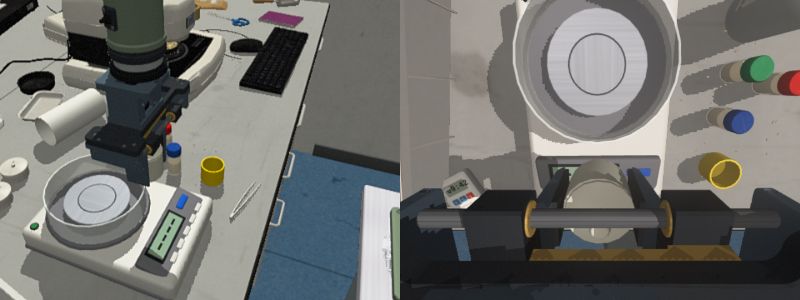

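The crucible is held with its lid on. The engraved ring is at about (315,102) in the full wrist frame, within a pixel or so of the prediction. I'll fit it in both cameras.

```bash
python3 - <<'E'
from h import *
import pickle
p,_=pickle.load(open("pp.pkl","rb"))
def ringfit(f,p,c0,R1,R2,tag):
    g=cv2.GaussianBlur(cv2.cvtColor(cv2.imread(f),cv2.COLOR_BGR2GRAY),(3,3),0).astype(np.float32)
    pts=[]
    for a in np.radians(np.arange(0,360,3)):
        rr=np.arange(R1,R2,.25); xs=(c0[0]+rr*np.cos(a)).astype(np.float32); ys=(c0[1]+rr*np.sin(a)).astype(np.float32)
        v=cv2.remap(g,xs[None],ys[None],cv2.INTER_LINEAR)[0]; i=v.argmin()
        if v[[0,-1]].mean()-v[i]>12 and 0<i<len(v)-1: pts.append((xs[i],ys[i]))
    e=cv2.fitEllipseAMS(np.array(pts,np.float32)); print(tag,len(pts),e,cast(p,e[0],.08).round(4))
ringfit("pics/w4.png",p,(315,102),36,56,"wrist")
ringfit("pics/t0.png" if 0 else "pics/top0.png",r.camera_params("top"),(208.5,216),12,20,"top")
E
```

```text
wrist 120 ((314.9382019042969, 102.44291687011719), (90.37847900390625, 97.20519256591797), 179.2075958251953) [0.6084 0.1448 0.08  ]
top 120 ((207.9478759765625, 216.9993438720703), (31.95812225341797, 32.69892883300781), 231.85960388183594) [0.6057 0.1443 0.08  ]
```

```bash
python3 - <<'E'
from h import *
O=[180,0,0]; T=[.6075,.1446]
r.move_l([*T,.19],O,.12); r.move_l([*T,.13],O,.08); r.move_l([*T,.1028],O,.04); r.dwell(.8)
print(r.current_position(),r.current_eef_rot(),r.current_gripper_width(),r.current_wrist_force(),r.current_clock())
s=r.grab_frame("side"); t=r.grab_frame("top"); ps=r.camera_params("side"); cv2.imwrite("pics/s5.png",s)
print("expected crucible bottom/lid in side",proj(ps,[*T,.09]),proj(ps,[*T,.1395]))
u,v=proj(ps,[*T,.10]).astype(int); x0,y0=u-80,v-60; print(x0,y0,"x5")
cv2.imwrite("pics/g5.png",cv2.resize(s[y0:y0+120,x0:x0+160],(800,600),interpolation=cv2.INTER_CUBIC))
E
```

```text
[0.60745987 0.1445941  0.10277208] [1.79999446e+02 5.84851463e-03 8.85888695e-04] 0.050303176556513944 [ 0.10170611 -0.35499537 -0.99952984] 30.5333
expected crucible bottom/lid in side [235.55471983 332.34241559] [230.72060915 308.10481863]
154 267 x5
```

View pics/g5.png

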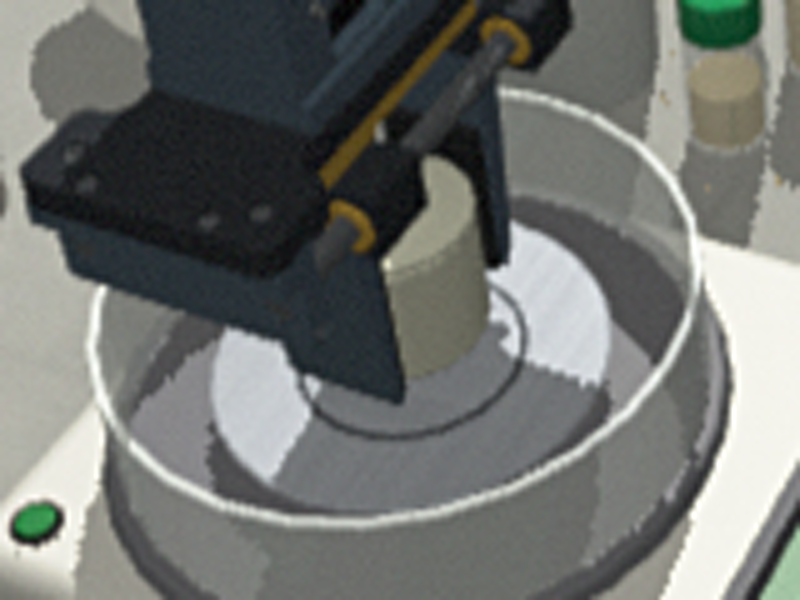

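The side view shows the crucible level, lid on, inside the ring and centred over the engraved circle. Its lower edge is at crop (425,378), against about (408,380) predicted for 10 mm of clearance. Handing in.

```bash
python3 - <<'E'
from rig import r
import numpy as np
print(r.current_position(),np.abs(r.current_dq()).max(),r.current_gripper_width(),r.current_clock())
r.close_job()
E
```

```text
[0.60746398 0.14461719 0.1027683 ] 0.07040291961341806 0.04998072420469593 30.6333
the job is handed in; nothing more can be done
```

I set the lid on the crucible and let go of it. I then gripped the crucible by its body and carried it round the vials and over the draught ring. It is now held still about 10 mm above the middle of the pan, and I handed the job in at 30.6 s.

- **Lid:** it met the crucible within about 0.1 mm of the expected full-seat height, with a peak of 4.4 N. The wrist and side views showed it flush and level after release.
- **Hold:** the grip width stayed steady at 50 mm and the joints were practically still (0.07°/s at most). The side view agreed with about 10 mm of clearance and a centred crucible.
- **Pan contact:** the final wrist force was about 1 N, which is just the weight carried, so there was no sign of touching the pan.
- **Disagreement:** the wrist and top cameras put the pan centre 2.7 mm apart in x (0.6084 and 0.6057 m), so I held the crucible between them at 0.6075 m.
- **Not measured:** I did not check separately that the crucible had not slipped in the grip. The clearance comes from the arm's height plus that side view.

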